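# Close the filter box: stand the cover up, put it on and press it home

## Robot

A 6-joint arm with a two-finger parallel gripper is mounted at the origin on a cart in front of the work surface, level with it; the furniture and walls round the work are solid. World frame = base frame: x ahead of the robot, y to its left, z up, the work surface at z = 0. Lengths are in m, angles in degrees, forces in N, time in s.
With the tool pointing down it reaches from about 0.275 to 0.725 m from the base axis. Payload 5.6 kg.
Tool frame: the origin (TCP) lies at the centre of the arm's flange, where the gripper is bolted on; the fingertips stand ahead of it and the grasp point (between the pads) lies 155 mm ahead of it (arm.tip_reach is the z of the fingertips in the tool frame, in m); z points along the fingers, y is the line along which they close (so a half turn about z gives the same grasp; the last joint's range is limited). The gripper opens to 85 mm and grips with 20 to 120 N. Pads are 22 mm wide; open, the fingers measure 114 mm over their backs; the gripper's body (76 mm by 85 mm) begins 54 mm behind the grasp point. The pads swing forward as they close: fully open they stand 13 mm farther back than shut.
Start: joints at [91.822, 14.616, 6.199, 0, -81.583, -16.306], TCP at [0.138, 0.533, 0.405] pointing down, gripper open.
Joint ranges: [-168.99, 168.99], [-69.2, 112.95], [-62.41, 85.93], [-164.36, 98.24], [-168.68, -3.75], [-174.98, 174.98]. Speed limits (degrees/s): [147.25, 147.25, 180, 180, 180, 180].

## Interface

Orientations are given as a 3x3 rotation matrix whose columns are the frame's x, y, z axes.
In Python, from workcell import arm gives the robot as it stands. The module is installed in compiled form; this text tells all that it offers.
- The arm moves only by the shell command python3 -m creep 'ROWS' [FORCE]. ROWS is JSON, a list of rows, each an object with "xyz": the shift along the tool's x, y, z scaled (see below), a list of three; "yaw": the turn about the tool's z scaled (see below); "grip": the opening, from -1 (shut) to 1 (fully open). A call has 1 to 12 rows; each row shifts and turns the commanded pose from where the row before left it, along the tool's axes as they then stand; what a row does not reach is not made up. The controller multiplies each number of a shift by 2 cm and each number of a turn by 10 degrees. A row lasts 1/8 s, in which the tool goes at most 62.5 mm and 10.7 degrees, less where a joint would pass 70% of its speed; a pose out of reach is approached as far as the arm can. A call with a number of a shift or a turn outside -1 to 1 is refused whole. A call with a gripper value outside its range is refused whole. The fingers move at their own pace and stop on an object; FORCE is the grip in N (left out, the last holds). Time passes only in rows, so rows that do not move let the fingers close. It gives the time, the measured TCP pose, the force, the opening and the grip force at its end, in the units of the state.
- arm.read_state(): the state, without advancing time (a new reading comes with each control period).
- arm.snapshot(name): name is "side" or "top"; returns a dict with "image" (420x560x3 uint8, blue, green, red), "fov_y" (degrees; the focal length in pixels is half the picture's height over the tangent of half this angle, whatever the lens; pixels are square), "cx", "cy" (the principal point, pixels), "D" ([k1, k2, p1, p2, k3] as OpenCV has them; the pictures are not rectified), "rvec" (rotation vector, rad) and "tvec" (3), from world to camera coordinates, as OpenCV has them. Camera axes: x right, y down, z forward; pixel columns grow to the right and rows downward; lengths in m; the calibration is good to about 2 mm. A picture is of the moment at which its call begins. There is no depth.
- arm.job_done(): hands the job in; it is judged then, once.
The state is a dict: "time": time; "q": joint angles; "dq": joint speeds; "joint_efforts": joint torques, N m; "tool_pos": TCP position; "ee_rot": TCP orientation; "ft_force": force on the tool from outside, world axes, zero at the start; "wrist_torque": the same for the moment, N m; "grip_width": finger opening in m; "grasp_force": force on a finger pad.
Only numpy, scipy, OpenCV 4.12 (cv2) and the standard library are available. Lean on these libraries where they do the work, as an engineer would, in place of code of your own. Each camera call takes 0.05 s, during which the arm holds its last target. There are 200 camera calls.

## Task

The filter box on the bench has its new element in and must be closed, but its cover is lying on its side. Stand the cover upright on the bench, mouth down, and let go of it; then take it again, put it on the filter box between the two spring catches and press it down until it is fully home and both catches have snapped over its lips. Leave the other things on the bench where they are.

Things in the scene. Friction and masses are not known exactly. Their poses are not given: they have to be found in the camera images.
- cover: Loose hollow grey metal cover with black bar knob, 0.12 kg, symmetric (half a turn is the same). Origin: centre of its open mouth, in the rim's plane. x: out through top and knob; z: long direction, the line of the catches. 36 mm high without knob, 64 wide (y), 86 long (z). Lies at first on one end: z up, origin 43 mm over the bench, knob pointing sideways to the robot's right (within 0.35 rad).
- cover_side (a point): Centre of one of the cover's two broad sides (y = +32 mm, 18 mm above the rim); the other is at y = -32 mm. Both are plain and flat, 76 mm long (z), 36 mm high, good to grip across the 64 mm. Walls 4 mm, top plate 6 mm thick: the hollow is 56 mm (y) x 68 mm (z), 30 mm deep. Axes as the cover's.
- cover_knob (a point): Middle of the cover's bar knob, 48 mm above the rim: the knob stands on the middle of the cover's top, 36 to 60 mm above the rim, 15 mm thick (y), 26 mm long (z), flat on top. Axes as the cover's.
- cover_lip (a point): Outer edge of the lip at one end of the cover (z = +43 mm, at the rim); the other is at z = -43 mm. Each lip juts out 5 mm, is 5 mm thick and as wide as the cover; the catch snaps over it. The top plate juts out as far, so the cover lies flat on its end.
- filter_box: Grey metal filter box on a 104 x 116 mm foot plate screwed to the bench; fixed. Origin: centre of its underside; z up, y along the line of the two catches, x to the back (yaw within 0.35 rad). Body 74 (x) x 88 mm (y), flat shoulder 45 mm above the bench. Brass hose tails reach 70 mm from the centre at front and rear (x), 24 mm above the bench.
- seat (a point): Centre of the filter box's shoulder, 45 mm above the bench. The neck round the white pleated element, 54 (x) x 65 mm (y), stands 20 mm above the shoulder; the cover goes over it, mouth down, cover z along box y (either way), with 1 to 1.5 mm play a side. Fully home, its rim rests on the shoulder, the cover's origin lies here and its x points up.
- catch_left (a joint): Steel spring catch at the box's +y end, 22 mm wide; rad, 0 = sprung in (at rest, and when snapped over the lip), up to 0.4 pushed outward. Its nose is 7 mm above the shoulder, 40 mm from the middle; a thumb tab slants up and outward from it to 82 mm over the bench. A cover laid on rests on the two slants, 10 to 14 mm too high; a push of 6 to 15 N spreads them until they snap over.
- catch_right (a joint): The same catch at the -y end of the filter box.
- marker: Black felt marker lying on the bench, 128 x 13 x 15 mm; origin at the centre of its underside; bystander.
- kraft_carton: Small kraft carton, 34 x 46 x 56 mm, standing; origin at the centre of its underside; bystander.
- spare_lid: Cream moulded round lid, 112 mm across, 12 mm thick, lying flat; origin at the centre of its underside; bystander.
- tape: Kraft tape roll lying flat, 111 mm across, 28 mm high; origin at the centre of its underside; bystander.
Not all that is in view belongs to the job. Leave any pink look-alike of the cover alone.

How it is judged (in metres and radians):
On the way:
1. the cover stands upright on the bench, mouth down, and has been let go (angle between cover's own x axis and vertical below 0.06 rad and height (world z) of cover below 0.006 m and contact force between the fingers and cover below 0.05 N), for 0.2 s.
At the end, for the whole second after the job is handed in: The cover is on the filter box, upright, centred on the seat within 4 mm, its rim within 3 mm of the shoulder and level within 0.04 rad, both catches sprung back in over its lips (below 0.05 rad), and at rest (horizontal distance between cover and seat below 0.004 m and z of cover in the frame of seat below 0.003 m and angle between cover's own x axis and vertical below 0.04 rad and angle between the z axis of cover and the y axis of filter_box, either way round below 0.08 rad and value of joint each of catch_left, catch_right below 0.05 rad and linear speed of cover below 0.01 m/s); the robot touches nothing.
It fails at once if a bystander is moved by more than 30 mm (distance of any of marker, kraft_carton, spare_lid, tape from where it was at the start of the episode above 0.03 m).
It also fails if it takes over 51 s, if anything falls off the work surface, if the arm or the gripper's body presses on something with over 40 N, if the wrist force passes 120 N, or if a joint passes its speed limit or range.

## Working session

There is one attempt and no reset: what is moved stays moved. The work goes in short steps, Python scripts to look and compute and a shell command to move; the robot and the scene stay as the last step left them, time stands still between calls to the robot, and variables do not carry over. Pictures are saved under pics/ and viewed, at most 10 in all, crops included, and the job is handed in when it is done.

```bash
mkdir -p pics && python3 - <<'E'
from workcell import arm
import cv2
for n in("top","side"):
    s=arm.snapshot(n); cv2.imwrite(f"pics/{n}0.png",s["image"]); print(n,s["fov_y"],s["cx"],s["cy"],s["D"],s["rvec"],s["tvec"])
st=arm.read_state(); print(st, arm.tip_reach)
E
```

```text
top 43.15600676811118 275.2533924400259 207.40584944402102 [0.04180523 0.         0.         0.         0.        ] [ 2.16528901 -2.10662378  0.1586264 ] [0.051458   0.53416166 1.18359386]
side 52.38762129807418 272.1326490381655 209.3556512238545 [0.00673611 0.         0.         0.         0.        ] [ 0.14596502 -2.67803723  1.50655911] [0.54163787 0.07911626 1.03067099]
{'time': 0.1, 'q': array([ 9.18214609e+01,  1.46491357e+01,  6.13817408e+00, -2.32237026e-02,
       -8.15844198e+01, -1.63080124e+01]), 'dq': array([-0.01730305, -0.08232239,  0.16392569,  0.06013138, -0.04125977,
       -0.11982881]), 'joint_efforts': array([-1.95479712e-03, -3.87601304e+01,  2.38474077e+01,  5.37786484e+00,
       -3.78338897e-03,  5.42319512e-06]), 'tool_pos': array([0.13747183, 0.53238598, 0.40389395]), 'ee_rot': array([[ 9.68191473e-01, -2.50210213e-01, -3.47850163e-04],
       [-2.50210441e-01, -9.68190025e-01, -1.67661070e-03],
       [ 8.27200613e-05,  1.71031592e-03, -9.99998534e-01]]), 'ft_force': array([0.67007684, 0.26935478, 0.21947578]), 'wrist_torque': array([ 0.01458362,  0.0006746 , -0.01558487]), 'grasp_force': 0.0, 'grip_width': 0.08582289620601946} 0.1734
```

View pics/top0.png

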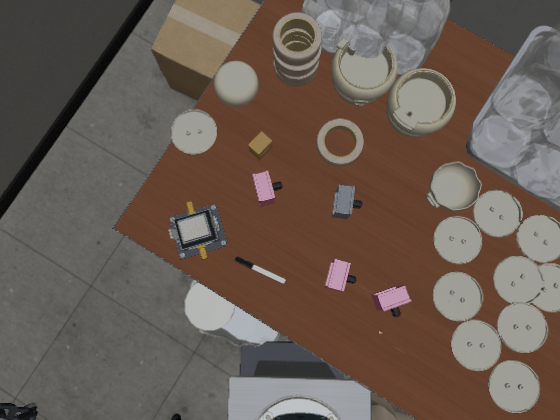

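View pics/side0.png

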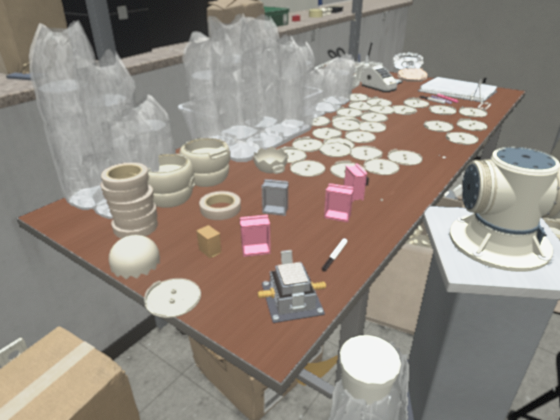

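Top view: the grey cover is at (345,200). Its possible confusions are the pink look-alikes at (264,187), (338,275) and (393,298). The grey one is the cover by its description. The filter box is at (197,230), and the marker, carton, tape and lid are at (260,270), (260,145), (340,141) and (193,132). In the side view the cover is at (275,196) and the box at (293,290).

```bash
cat > h.py <<'E'
import numpy as np, cv2
from workcell import arm
def cam(s):
    f=210/np.tan(np.radians(s["fov_y"]/2))
    return np.array([[f,0,s["cx"]],[0,f,s["cy"]],[0,0,1.]]),np.array(s["D"],float),np.array(s["rvec"],float),np.array(s["tvec"],float)
def proj(s,P):
    K,D,r,t=cam(s); return cv2.projectPoints(np.array(P,float).reshape(-1,1,3),r,t,K,D)[0].reshape(-1,2)
def ray(s,uv,z):
    K,D,r,t=cam(s); R=cv2.Rodrigues(r)[0]
    p=cv2.undistortPoints(np.array(uv,float).reshape(-1,1,2),K,D).reshape(-1,2)
    d=np.c_[p,np.ones(len(p))]@R; c=-R.T@t
    return c+d*((z-c[2])/d[:,2])[:,None]
E
python3 - <<'E'
from h import *
T=arm.snapshot("top");S=arm.snapshot("side")
print("box top",ray(T,[(197,230)],.06),"side",ray(S,[(293,275)],.065))
print("cover top",ray(T,[(343,201),(357,204)],.06), ray(S,[(275,208)],.0))
print("marker,carton,tape,lid,pinks",ray(T,[(237,260),(285,281),(260,145),(340,141),(193,132),(264,187),(338,275),(393,298)],.01).round(3))
print(proj(T,[[.138,.533,.405],[.138,.533,.25],[0,0,0],[.5,0,0],[.5,.5,0]]),proj(S,[[.138,.533,.405],[0,0,0]]))
def crop(im,c,h,k): 
    x,y=c; return cv2.resize(im[y-h:y+h,x-h:x+h],(k,k),interpolation=cv2.INTER_CUBIC)
a=[crop(T["image"],(347,203),30,300),crop(T["image"],(198,230),40,300)]
b=[crop(S["image"],(277,197),30,300),crop(S["image"],(293,287),45,300)]
cv2.imwrite("pics/crop0.png",np.vstack([np.hstack(a),np.hstack(b)]))
E
```

```text
box top [[0.47330618 0.24116464 0.06      ]] side [[0.47477015 0.24931955 0.065     ]]
cover top [[ 0.5486255  -0.08774064  0.06      ]
 [ 0.54256037 -0.11952063  0.06      ]] [[ 0.54959481 -0.10670567  0.        ]]
marker,carton,tape,lid,pinks [[ 0.411  0.152  0.01 ]
 [ 0.366  0.039  0.01 ]
 [ 0.689  0.107  0.01 ]
 [ 0.704 -0.085  0.01 ]
 [ 0.717  0.271  0.01 ]
 [ 0.586  0.095  0.01 ]
 [ 0.383 -0.083  0.01 ]
 [ 0.334 -0.21   0.01 ]]
[[-45.80918874 421.83638386]
 [  7.18619593 400.32259942]
 [298.53735292 449.10586246]
 [302.79849642 224.43902327]
 [ 92.26093593 218.83751136]] [[652.76713484 210.5854188 ]
 [496.89943674 242.18701067]]
```

View pics/crop0.png

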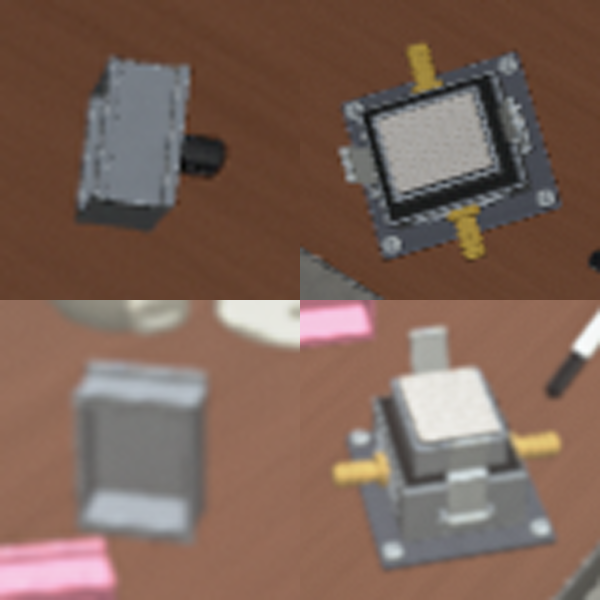

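Crop: the grey cover stands on its end, with its mouth toward the side camera and its knob to the robot's right. This is the right object. The box's element, its catches at left and right, and its plate corners are all clear. Next I fit both poses.

```bash
cat >> h.py <<'E'
from scipy.optimize import minimize, least_squares
def boxpts(x,y,z): return np.array([[a,b,c] for a in x for b in y for c in z])
PARTS=[boxpts((0,.036),(-.032,.032),(-.038,.038)),boxpts((0,.005),(-.032,.032),(-.043,.043)),boxpts((.030,.036),(-.032,.032),(-.043,.043)),boxpts((.036,.06),(-.0075,.0075),(-.013,.013))]
def sil(s,R,t,parts=PARTS):
    m=np.zeros((420*4,560*4),np.uint8)
    for P in parts:
        cv2.fillConvexPoly(m,cv2.convexHull(np.round(proj(s,P@R.T+t)*4+1.5).astype(np.int32)),255)
    return cv2.resize(m,(560,420),interpolation=cv2.INTER_AREA)/255.
def Rcov(a): # lying: x horizontal at angle a, z up
    x=np.array([np.cos(a),np.sin(a),0]);z=np.array([0,0,1.]);return np.c_[x,np.cross(z,x),z]
E
cat > fit.py <<'E'
from h import *
V={n:arm.snapshot(n) for n in("top","side")}
M={}
for n,c,h in(("top",(347,203),30),("side",(277,197),32)):
    im=V[n]["image"].astype(float); red=im[...,2]-im[...,0]
    m=(red<(22 if n=="top" else 18)).astype(np.uint8)
    k=np.zeros_like(m);k[c[1]-h:c[1]+h,c[0]-h:c[0]+h]=1
    l,lab,st,_=cv2.connectedComponentsWithStats(m*k); j=lab[c[1],c[0]-3 if n=="top" else c[0]]
    m=(lab==j).astype(np.uint8)
    M[n]=cv2.morphologyEx(m,cv2.MORPH_CLOSE,np.ones((3,3))).astype(float); print(n,j,M[n].sum())
def cost(p,ns):
    return sum(np.abs(sil(V[n],Rcov(p[2]),[p[0],p[1],.043])-M[n]).sum() for n in ns)
for ns in(("top",),("side",),("top","side")):
    best=min((minimize(cost,[.548,-.08,a],args=(ns,),method="Nelder-Mead",options=dict(initial_simplex=[[.548,-.08,a],[.558,-.08,a],[.548,-.07,a],[.548,-.08,a+.15]])) for a in(-1.9,-1.6,-1.3)),key=lambda r:r.fun)
    print(ns,best.x.round(4),best.fun)
# box: plate corners (z~.006?) and neck outer top
def U(p,c0,k): return np.array(c0)+(np.array(p,float)+.5)/k-.5
tp=U([(43,105),(218,52),(258,207),(85,258)],(158,190),3.75)
tn=U([(63,113),(181,74),(203,184),(92,223)],(158,190),3.75)
sc=(248,242)
sp=U([(86,270),(254,241)],sc,300/90)
W=lambda p,P:np.array(P)@np.array([[np.cos(p[2]),np.sin(p[2]),0],[-np.sin(p[2]),np.cos(p[2]),0],[0,0,1]])+[p[0],p[1],0]
for zt in(.004,.008):
    pl=[(.052,.058,zt),(.052,-.058,zt),(-.052,-.058,zt),(-.052,.058,zt)]
    for f in("top",):
        r=least_squares(lambda p:(proj(V["top"],W(p,pl))-tp).ravel(),[.47,.245,.2]);print("plate",zt,r.x.round(4),r.fun.round(1))
    r=least_squares(lambda p:(proj(V["side"],W(p,[pl[3],pl[0]]))-sp).ravel() if 0 else np.r_[(proj(V["side"],W(p,[pl[3],pl[2]]))-sp).ravel()*0+ (proj(V["side"],W(p,[pl[0],pl[3]]))-sp).ravel()],[.47,.245,.2]);
E
sed -i '/r=least_squares(lambda p:(proj(V\["side"\]/d' fit.py
cat >> fit.py <<'E'
nk=[(.027,.0325,.065),(.027,-.0325,.065),(-.027,-.0325,.065),(-.027,.0325,.065)]
bx=r.x
# overlay
out=[]
p=best.x
for n,cs in(("top",((347,203,30),(198,230,40))),("side",((277,197,30),(293,287,45)))):
    for i,(x,y,h) in enumerate(cs):
        k=300/(2*h); c=cv2.resize(V[n]["image"][y-h:y+h,x-h:x+h],(300,300),interpolation=cv2.INTER_CUBIC)
        Q=[P@Rcov(p[2]).T+[p[0],p[1],.043] for P in PARTS] if i==0 else [W(bx,nk),W(bx,pl)]
        for P in Q:
            u=((proj(V[n],P)-[x-h,y-h]+.5)*k-.5)
            cv2.polylines(c,[cv2.convexHull(u.astype(np.float32)).astype(np.int32)],True,(0,255,0),1)
        out.append(c)
cv2.imwrite("pics/ov.png",np.vstack([np.hstack(out[:2]),np.hstack(out[2:])]))
E
python3 fit.py
```

```text
top 1 690.0
side 3 817.0
('top',) [ 0.5516 -0.071  -1.6864] 37.6313725490196
('side',) [ 0.5482 -0.0742 -1.5021] 53.627450980392155
('top', 'side') [ 0.5506 -0.071  -1.6595] 133.71372549019608
plate 0.004 [0.4773 0.2477 0.315 ] [-0.5 -0.7 -0.  -0.2  1.1  0.2 -0.5  0.7]
plate 0.008 [0.4769 0.247  0.315 ] [-0.6 -0.7  0.  -0.3  1.2  0.2 -0.6  0.8]
```

View pics/ov.png

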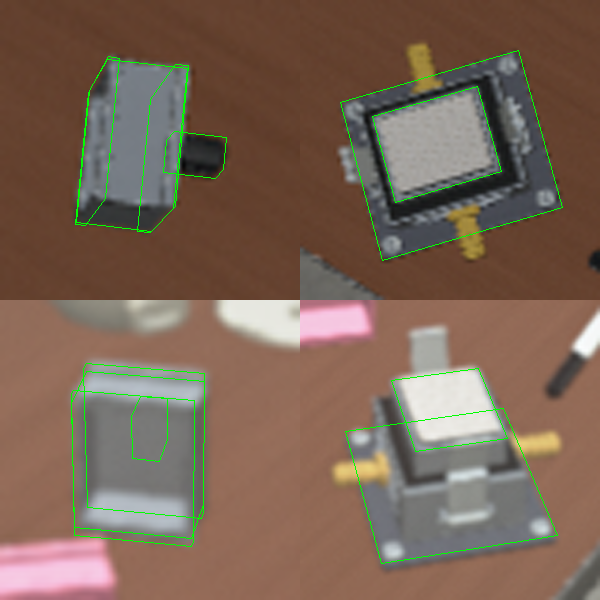

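The overlays fit to within about 2 mm:

- **Cover:** origin (0.551, -0.071), x axis pointing at -95°.
- **Box:** (0.477, 0.247), yaw about 0.315.

The tool can only point down, so I will topple the cover onto its mouth. Two fingers will straddle the knob and push on the top plate. First I move over there.

```bash
python3 -m creep '[{"xyz":[1,1,0],"yaw":0,"grip":0},{"xyz":[1,1,0],"yaw":0,"grip":0},{"xyz":[1,1,0],"yaw":0,"grip":0},{"xyz":[1,1,0],"yaw":0,"grip":0},{"xyz":[1,1,0],"yaw":0,"grip":0},{"xyz":[1,1,0],"yaw":0,"grip":0},{"xyz":[1,1,0],"yaw":0,"grip":0},{"xyz":[1,1,0],"yaw":0,"grip":0},{"xyz":[1,1,0],"yaw":0,"grip":0},{"xyz":[1,1,0],"yaw":0,"grip":0},{"xyz":[1,1,0],"yaw":0,"grip":0},{"xyz":[1,1,0],"yaw":0,"grip":0}]' 30; python3 -m creep '[{"xyz":[1,1,0],"yaw":0,"grip":0},{"xyz":[1,1,0],"yaw":0,"grip":0},{"xyz":[1,1,0],"yaw":0,"grip":0},{"xyz":[1,1,0],"yaw":0,"grip":0},{"xyz":[1,1,0],"yaw":0,"grip":0},{"xyz":[1,1,0],"yaw":0,"grip":0},{"xyz":[1,1,0],"yaw":0,"grip":0},{"xyz":[1,1,0],"yaw":0,"grip":0},{"xyz":[1,1,0],"yaw":0,"grip":0},{"xyz":[1,1,0],"yaw":0,"grip":0},{"xyz":[1,1,0],"yaw":0,"grip":0},{"xyz":[1,1,0],"yaw":0,"grip":0}]'; python3 -m creep '[{"xyz":[1,1,0],"yaw":0,"grip":0},{"xyz":[1,1,0],"yaw":0,"grip":0},{"xyz":[1,0.7,0],"yaw":0,"grip":0},{"xyz":[0,0,0],"yaw":0,"grip":0}]'
```

```text
time: 1.8
tool_pos: [0.3102, 0.2392, 0.4048]
ee_rot: [[0.968, -0.25, 0.0], [-0.25, -0.968, 0.0], [0.0, -0.0, -1.0]]
ft_force: [-0.1, 0.6, -0.9]
grip_width: 0.0427
grasp_force: 0.0
time: 3.3
tool_pos: [0.4826, -0.0532, 0.4047]
ee_rot: [[0.968, -0.25, 0.0], [-0.25, -0.968, 0.0], [0.0, -0.0, -1.0]]
ft_force: [-0.1, 0.1, -0.0]
grip_width: 0.043
grasp_force: 0.0
time: 3.8
tool_pos: [0.5274, -0.1206, 0.4039]
ee_rot: [[0.968, -0.252, -0.001], [-0.252, -0.968, -0.0], [-0.001, 0.0, -1.0]]
ft_force: [0.1, -0.3, -0.6]
grip_width: 0.0427
grasp_force: 0.0
```

```bash
cat >> h.py <<'E'
def go(x,y,z,yang):
    """units to go: tool axes (at current orientation), and yaw units so that tool y lies along world angle yang (mod 180)"""
    s=arm.read_state();R=s["ee_rot"];d=np.array([x,y,z])-s["tool_pos"]
    a=np.degrees(np.arctan2(R[1,1],R[0,1])); dy=(a-yang+90)%180-90
    Rn=R@cv2.Rodrigues(np.array([0,0,np.radians(dy)]))[0]
    print("t",s["time"],"q",s["q"].round(1),"pos",s["tool_pos"].round(4),"yang",round(a,2),"F",s["ft_force"].round(2),"w",s["grip_width"],"gf",s["grasp_force"])
    print("rows now",(R.T@d/.02).round(2),"yaw",round(dy/10,3),"rows after yaw",(Rn.T@d/.02).round(2))
E
python3 -c "
from h import *
go(.5447,-.1367,.243,175)"
```

```text
t 3.8 q [  3.7  13.6   4.8   0.  -81.2  71.7] pos [ 0.5274 -0.1206  0.4039] yang -104.59 F [ 0.13 -0.27 -0.58] w 0.042683473057508955 gf 0.0
rows now [1.05 0.56 8.04] yaw 8.041 rows after yaw [ 0.73 -0.94  8.04]
```

```bash
python3 -m creep '[{"xyz":[1,0.55,0],"yaw":0,"grip":0},{"xyz":[0,0,0],"yaw":1,"grip":0},{"xyz":[0,0,0],"yaw":1,"grip":0},{"xyz":[0,0,0],"yaw":1,"grip":0},{"xyz":[0,0,0.5],"yaw":1,"grip":0},{"xyz":[0,0,0.5],"yaw":1,"grip":0},{"xyz":[0,0,0.5],"yaw":1,"grip":0},{"xyz":[0,0,0.5],"yaw":1,"grip":0},{"xyz":[0,0,0.5],"yaw":1,"grip":0},{"xyz":[0,0,1],"yaw":0,"grip":0},{"xyz":[0,0,1],"yaw":0,"grip":0},{"xyz":[0,0,0],"yaw":0,"grip":0}]'; python3 - <<'E'
from h import *
go(.5447,-.1367,.243,175)
T=arm.snapshot("top");S=arm.snapshot("side")
a=T["image"][130:270,270:420];b=S["image"][90:230,200:350]
cv2.imwrite("pics/pre.png",cv2.resize(np.hstack([a,b]),None,fx=2.6,fy=2.6,interpolation=cv2.INTER_CUBIC))
E
```

```text
time: 5.3
tool_pos: [0.5427, -0.1347, 0.3134]
ee_rot: [[-0.078, -0.997, -0.003], [-0.997, 0.078, 0.0], [-0.0, 0.003, -1.0]]
ft_force: [-0.7, -0.2, 1.1]
grip_width: 0.0427
grasp_force: 0.0
t 5.3 q [  2.1  18.2  -2.3  -0.  -69.7  -6.5] pos [ 0.5427 -0.1347  0.3134] yang 175.53 F [-0.66 -0.24  1.15] w 0.04273426229847401 gf 0.0
rows now [ 0.09 -0.12  3.52] yaw 0.053 rows after yaw [ 0.09 -0.12  3.52]
```

View pics/pre.png

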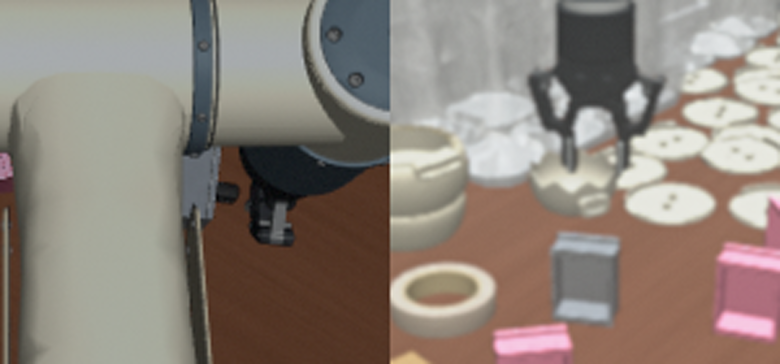

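Side view: the fingers at (568,155) and (622,155) line up behind the cover at (585,280). I descend and push.

```bash
python3 -m creep '[{"xyz":[0,0,1],"yaw":0.05,"grip":0},{"xyz":[0,0,1],"yaw":0,"grip":0},{"xyz":[0,0,1],"yaw":0,"grip":0},{"xyz":[0,0,0.65],"yaw":0,"grip":0},{"xyz":[-0.6,0,0],"yaw":0,"grip":0},{"xyz":[-0.3,0,0],"yaw":0,"grip":0},{"xyz":[-0.25,0,0],"yaw":0,"grip":0},{"xyz":[-0.25,0,0],"yaw":0,"grip":0},{"xyz":[-0.25,0,0],"yaw":0,"grip":0},{"xyz":[-0.25,0,0],"yaw":0,"grip":0}]'; python3 - <<'E'
from h import *
go(.5447,-.1367,.243,175)
T=arm.snapshot("top");S=arm.snapshot("side")
a=T["image"][130:270,270:420];b=S["image"][120:260,200:350]
cv2.imwrite("pics/push.png",cv2.resize(np.hstack([a,b]),None,fx=2.6,fy=2.6,interpolation=cv2.INTER_CUBIC))
E
```

```text
time: 6.65
tool_pos: [0.5468, -0.0971, 0.2418]
ee_rot: [[-0.087, -0.996, 0.0], [-0.996, 0.087, 0.0], [-0.0, -0.0, -1.0]]
ft_force: [-0.1, -0.4, 0.4]
grip_width: 0.0425
grasp_force: 0.2
t 6.65 q [  6.1  21.2  -9.3  -0.  -59.5 -11.1] pos [ 0.5468 -0.0971  0.2418] yang 175.01 F [-0.1  -0.36  0.37] w 0.04254693657855204 gf 0.18944991985335946
rows now [ 1.98 -0.07 -0.06] yaw 0.001 rows after yaw [ 1.98 -0.07 -0.06]
```

View pics/push.png

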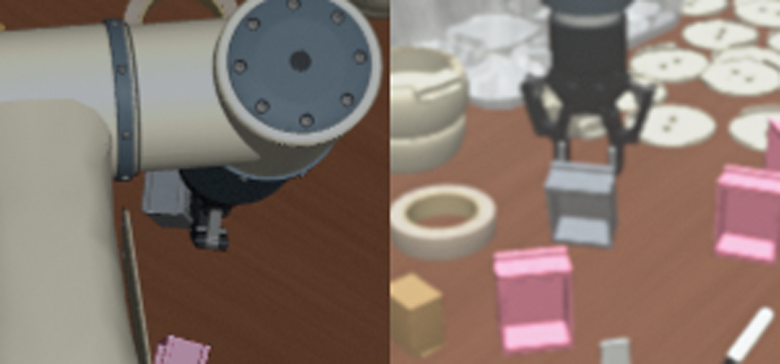

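Side view: the fingers touch the top plate, and the cover at (583,205) is starting to tilt or shift slightly. I keep pushing.

```bash
python3 -m creep '[{"xyz":[-0.25,0,0],"yaw":0,"grip":0},{"xyz":[-0.25,0,0],"yaw":0,"grip":0},{"xyz":[-0.25,0,0],"yaw":0,"grip":0},{"xyz":[-0.25,0,0],"yaw":0,"grip":0},{"xyz":[-0.25,0,0],"yaw":0,"grip":0},{"xyz":[-0.25,0,0],"yaw":0,"grip":0},{"xyz":[0,0,0],"yaw":0,"grip":0},{"xyz":[0,0,0],"yaw":0,"grip":0}]'; python3 - <<'E'
from h import *
go(.5447,-.1367,.243,175)
T=arm.snapshot("top");S=arm.snapshot("side")
a=T["image"][130:270,270:420];b=S["image"][120:260,200:350]
cv2.imwrite("pics/push2.png",cv2.resize(np.hstack([a,b]),None,fx=2.6,fy=2.6,interpolation=cv2.INTER_CUBIC))
E
```

```text
time: 7.75
tool_pos: [0.5493, -0.0675, 0.2417]
ee_rot: [[-0.087, -0.996, -0.0], [-0.996, 0.087, -0.0], [0.0, 0.0, -1.0]]
ft_force: [-0.2, -0.5, 0.6]
grip_width: 0.0428
grasp_force: 0.0
t 7.75 q [  9.2  21.   -9.6   0.  -59.4 -14.2] pos [ 0.5493 -0.0675  0.2417] yang 175.02 F [-0.24 -0.55  0.64] w 0.04284772214159054 gf 0.0
rows now [ 3.47 -0.07 -0.07] yaw 0.002 rows after yaw [ 3.47 -0.07 -0.07]
```

View pics/push2.png

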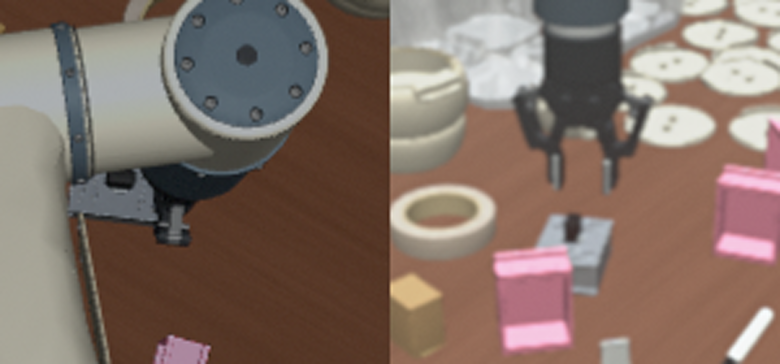

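The cover has toppled and now sits mouth down and released, at (575,250) in the side view with the knob up. I back off to measure it with both cameras.

```bash
python3 -m creep '[{"xyz":[1,0,-1],"yaw":0,"grip":0.5},{"xyz":[1,0,-1],"yaw":0,"grip":1},{"xyz":[1,0,-1],"yaw":0,"grip":1},{"xyz":[1,0,0],"yaw":0,"grip":1},{"xyz":[1,0,0],"yaw":0,"grip":1},{"xyz":[1,0,0],"yaw":0,"grip":1},{"xyz":[1,0,0],"yaw":0,"grip":1},{"xyz":[1,0,0],"yaw":0,"grip":1},{"xyz":[1,0,0],"yaw":0,"grip":1},{"xyz":[0,0,0],"yaw":0,"grip":1}]'
cat > fit2.py <<'E'
from h import *
V={n:arm.snapshot(n) for n in("top","side")}
def Rup(a): # x up, z horizontal at angle a
    x=np.array([0,0,1.]);z=np.array([np.cos(a),np.sin(a),0]);return np.c_[x,np.cross(z,x),z]
M={};L={}
g=np.array([.556,-.03,0.02])
for n in V:
    im=V[n]["image"].astype(float); m=((im[...,2]-im[...,0])<20).astype(np.uint8)
    c=proj(V[n],g)[0].round().astype(int); k=np.zeros_like(m);k[c[1]-32:c[1]+32,c[0]-36:c[0]+36]=1
    _,lab,st,_=cv2.connectedComponentsWithStats(m*k); j=1+np.argmax(st[1:,4])
    M[n]=cv2.morphologyEx((lab==j).astype(np.uint8),cv2.MORPH_CLOSE,np.ones((3,3))).astype(float);print(n,c,st[j])
cost=lambda p,ns:sum(np.abs(sil(V[n],Rup(p[2]),[p[0],p[1],0])-M[n]).sum() for n in ns)
for ns in(("top",),("side",),("top","side")):
    x0=np.array([.556,-.03,1.48])
    b=min((minimize(cost,x0+[0,0,d],args=(ns,),method="Nelder-Mead",options=dict(initial_simplex=[x0+[0,0,d],x0+[.012,0,d],x0+[0,.012,d],x0+[0,0,d+.15]])) for d in(-.15,0,.1)),key=lambda r:r.fun)
    print(ns,b.x.round(4),round(b.fun,1))
out=[]
for n in V:
    c=proj(V[n],g)[0].round().astype(int);x,y=c;h=35
    im=cv2.resize(V[n]["image"][y-h:y+h,x-h:x+h],(380,380),interpolation=cv2.INTER_CUBIC)
    for P in PARTS:
        u=(proj(V[n],P@Rup(b.x[2]).T+[b.x[0],b.x[1],0])-[x-h,y-h]+.5)*380/70-.5
        cv2.polylines(im,[cv2.convexHull(u.astype(np.float32)).astype(np.int32)],True,(0,255,0),1)
    out.append(im)
cv2.imwrite("pics/ov2.png",np.hstack(out))
E
python3 fit2.py
```

```text
time: 9.1
tool_pos: [0.5334, -0.2484, 0.3015]
ee_rot: [[-0.089, -0.996, -0.0], [-0.996, 0.089, -0.0], [0.0, 0.0, -1.0]]
ft_force: [0.9, -0.9, 0.4]
grip_width: 0.0853
grasp_force: 0.0
top [316 200] [ 295  184   41   33 1097]
side [269 216] [256 203  30  31 533]
('top',) [ 0.555  -0.0268  1.4768] 35.5
('side',) [ 0.5494 -0.0312  1.6591] 281.8
('top', 'side') [ 0.5551 -0.0273  1.4918] 345.9
```

View pics/ov2.png

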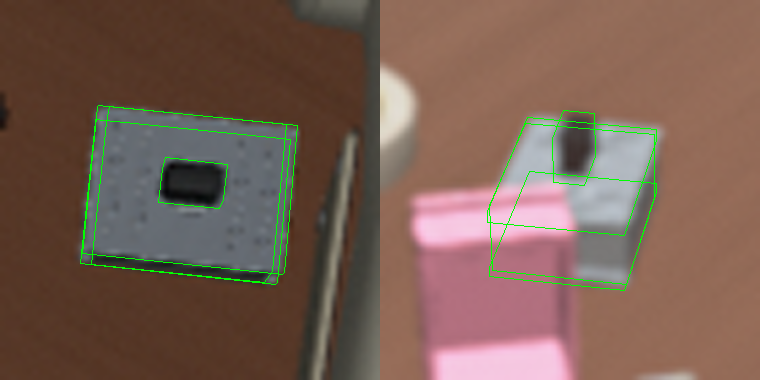

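The top overlay fits well: the cover is upright at (0.555, -0.027), with its z axis at about 84.7°. I move over it and grip its broad sides.

```bash
python3 -c "
from h import *
go(.555,-.027,.178,174.7)" && python3 -m creep '[{"xyz":[-1,0,0],"yaw":0,"grip":1},{"xyz":[-1,0,0],"yaw":0,"grip":1},{"xyz":[-1,0,0],"yaw":0,"grip":1},{"xyz":[-1,0,0],"yaw":0,"grip":1},{"xyz":[-1,0,0],"yaw":0,"grip":1},{"xyz":[-1,0,0],"yaw":0,"grip":1},{"xyz":[-1,0,0],"yaw":0,"grip":1},{"xyz":[-1,0,0],"yaw":0,"grip":1},{"xyz":[-1,0,0],"yaw":0,"grip":1},{"xyz":[-1,0,0],"yaw":0,"grip":1},{"xyz":[-1,0,0],"yaw":0,"grip":1},{"xyz":[0,0,0],"yaw":0,"grip":1}]' && python3 -c "
from h import *
go(.555,-.027,.178,174.7)"
```

```text
t 9.2 q [ -9.6  21.7   1.   -0.  -69.3   4.6] pos [ 0.5336 -0.2471  0.3016] yang 174.98 F [ 0.36  0.14 -0.39] w 0.08541692037677034 gf 0.0
rows now [-11.06  -0.1    6.18] yaw 0.028 rows after yaw [-11.06  -0.05   6.18]
time: 10.7
tool_pos: [0.553, -0.0261, 0.3017]
ee_rot: [[-0.085, -0.996, 0.0], [-0.996, 0.085, 0.0], [-0.0, -0.0, -1.0]]
ft_force: [-0.9, 0.2, -0.2]
grip_width: 0.0853
grasp_force: 0.0
t 10.7 q [ 13.5  18.   -4.4  -0.  -67.6 -18.4] pos [ 0.553  -0.0261  0.3017] yang 175.12 F [-0.88  0.24 -0.22] w 0.08525774763713287 gf 0.0
rows now [ 0.04 -0.1   6.18] yaw 0.042 rows after yaw [ 0.04 -0.1   6.18]
```

```bash
python3 -m creep '[{"xyz":[0,-0.1,1],"yaw":0.04,"grip":1},{"xyz":[0,0,1],"yaw":0,"grip":1},{"xyz":[0,0,1],"yaw":0,"grip":1},{"xyz":[0,0,1],"yaw":0,"grip":1},{"xyz":[0,0,1],"yaw":0,"grip":1},{"xyz":[0,0,0.7],"yaw":0,"grip":1},{"xyz":[0,0,0.45],"yaw":0,"grip":1},{"xyz":[0,0,0],"yaw":0,"grip":0.2},{"xyz":[0,0,0],"yaw":0,"grip":0.2},{"xyz":[0,0,0],"yaw":0,"grip":0.2},{"xyz":[0,0,0],"yaw":0,"grip":0.2},{"xyz":[0,0,0],"yaw":0,"grip":0.2}]' 60
```

```text
time: 12.2
tool_pos: [0.555, -0.0277, 0.1793]
ee_rot: [[-0.094, -0.996, 0.001], [-0.996, 0.094, 0.0], [-0.0, -0.001, -1.0]]
ft_force: [-0.8, 1.5, 3.2]
grip_width: 0.0631
grasp_force: 67.3
```

Gripped at 63 mm with 67 N. I lift and carry it above the box.

```bash
python3 -m creep '[{"xyz":[0,0,-0.5],"yaw":0,"grip":0.2},{"xyz":[0,0,-1],"yaw":0,"grip":0.2},{"xyz":[0,0,-1],"yaw":0,"grip":0.2},{"xyz":[0,0,-1],"yaw":0,"grip":0.2},{"xyz":[0,0,-1],"yaw":0,"grip":0.2},{"xyz":[0,0,-1],"yaw":0,"grip":0.2},{"xyz":[0,0,-1],"yaw":0,"grip":0.2},{"xyz":[0,0,-1],"yaw":0,"grip":0.2},{"xyz":[0,0,0],"yaw":-1,"grip":0.2},{"xyz":[0,0,0],"yaw":-1,"grip":0.2},{"xyz":[0,0,0],"yaw":-0.35,"grip":0.2},{"xyz":[0,0,0],"yaw":0,"grip":0.2}]'; python3 -c "
from h import *
go(.477,.247,.33,18.05)"
```

```text
time: 13.7
tool_pos: [0.5546, -0.0279, 0.3288]
ee_rot: [[0.31, -0.951, -0.0], [-0.951, -0.31, 0.0], [-0.0, 0.0, -1.0]]
ft_force: [-0.0, -0.4, -1.1]
grip_width: 0.0634
grasp_force: 66.7
t 13.7 q [ 13.3  17.2  -1.5  -0.  -71.4   4.8] pos [ 0.5546 -0.0279  0.3288] yang -161.92 F [-0.01 -0.39 -1.09] w 0.06337027064251016 gf 66.65374517440796
rows now [-14.27  -0.58  -0.06] yaw 0.003 rows after yaw [-14.27  -0.57  -0.06]
```

```bash
cat > fitbox.py <<'E'
from h import *
from scipy.ndimage import map_coordinates
W=lambda p,P:np.array(P)@np.array([[np.cos(p[2]),np.sin(p[2]),0],[-np.sin(p[2]),np.cos(p[2]),0],[0,0,1]])+[p[0],p[1],0]
def rect(hx,hy,z,n=60):
    c=np.array([(hx,hy,z),(hx,-hy,z),(-hx,-hy,z),(-hx,hy,z)]);t=np.linspace(.06,.94,n)[:,None]
    return np.vstack([c[i]+(c[(i+1)%4]-c[i])*t for i in range(4)])
V={n:arm.snapshot(n) for n in("top","side")}
G={}
for n in V:
    g=cv2.GaussianBlur(cv2.cvtColor(V[n]["image"],cv2.COLOR_BGR2GRAY),(0,0),.8).astype(float)
    G[n]=np.hypot(cv2.Sobel(g,-1,1,0)/8,cv2.Sobel(g,-1,0,1)/8)
sets={"neck":[rect(.027,.0325,.065)],"shoulder":[rect(.037,.044,.045)],"plate6":[rect(.052,.058,.006)],"all":[rect(.027,.0325,.065),rect(.037,.044,.045),rect(.052,.058,.006)]}
for ns in(("top",),("side",)):
  for k,E in sets.items():
    P=np.vstack(E)
    def c(p): 
        r=0
        for n in ns:
            u=proj(V[n],W(p,P)); r-=np.minimum(map_coordinates(G[n],[u[:,1],u[:,0]],order=1),25).mean()
        return r
    b=min((minimize(c,[.477+dx,.247+dy,.315],method="Nelder-Mead",options=dict(initial_simplex=np.array([.477+dx,.247+dy,.315])+[[0,0,0],[.004,0,0],[0,.004,0],[0,0,.04]])) for dx in(-.004,0,.004) for dy in(-.004,0,.004)),key=lambda r:r.fun)
    print(ns,k,b.x.round(4),round(b.fun,2))
E
python3 fitbox.py
```

```text
('top',) neck [0.4768 0.2478 0.3212] -22.47
('top',) shoulder [0.472  0.2436 0.3092] -14.54
('top',) plate6 [0.4674 0.2286 0.2751] -10.79
('top',) all [0.4778 0.2467 0.3115] -13.41
('side',) neck [0.4776 0.2409 0.3091] -21.18
('side',) shoulder [0.4827 0.2348 0.3216] -16.64
('side',) plate6 [0.481  0.2463 0.3347] -9.36
('side',) all [0.4794 0.2421 0.3682] -14.75
```

The neck fit agrees with the plate fit: (0.477, 0.2475), yaw about 18.2°. I carry the cover over.

```bash
python3 -m creep '[{"xyz":[-1,0,0],"yaw":0,"grip":0.2},{"xyz":[-1,0,0],"yaw":0,"grip":0.2},{"xyz":[-1,0,0],"yaw":0,"grip":0.2},{"xyz":[-1,0,0],"yaw":0,"grip":0.2},{"xyz":[-1,0,0],"yaw":0,"grip":0.2},{"xyz":[-1,0,0],"yaw":0,"grip":0.2},{"xyz":[-1,0,0],"yaw":0,"grip":0.2},{"xyz":[-1,0,0],"yaw":0,"grip":0.2},{"xyz":[-1,0,0],"yaw":0,"grip":0.2},{"xyz":[-1,0,0],"yaw":0,"grip":0.2},{"xyz":[-1,-0.3,0],"yaw":0,"grip":0.2},{"xyz":[-1,-0.3,0],"yaw":0,"grip":0.2}]'; python3 -m creep '[{"xyz":[-1,0,0],"yaw":0,"grip":0.2},{"xyz":[-1,0,0],"yaw":0,"grip":0.2},{"xyz":[-0.25,0,0],"yaw":0,"grip":0.2},{"xyz":[0,0,0.9],"yaw":0,"grip":0.2},{"xyz":[0,0,0.9],"yaw":0,"grip":0.2},{"xyz":[0,0,0],"yaw":0,"grip":0.2},{"xyz":[0,0,0],"yaw":0,"grip":0.2}]'; python3 - <<'E'
from h import *
go(.477,.2475,.255,18.2)
E
```

```text
time: 15.3
tool_pos: [0.4917, 0.2052, 0.3288]
ee_rot: [[0.311, -0.951, 0.0], [-0.951, -0.311, 0.0], [0.0, -0.0, -1.0]]
ft_force: [-0.8, 0.2, -1.7]
grip_width: 0.0628
grasp_force: 66.7
time: 16.18
tool_pos: [0.4779, 0.2469, 0.2935]
ee_rot: [[0.311, -0.95, 0.001], [-0.95, -0.311, 0.0], [0.0, -0.001, -1.0]]
ft_force: [-0.6, -0.8, -0.0]
grip_width: 0.0633
grasp_force: 66.7
t 16.175 q [ 44.   16.7  -7.6   0.  -65.7 -25.9] pos [0.4779 0.2469 0.2935] yang -161.88 F [-0.57 -0.8  -0.02] w 0.0633470230671408 gf 66.66591078042984
rows now [-0.04  0.03  1.93] yaw -0.008 rows after yaw [-0.04  0.03  1.93]
```

```bash
python3 -m creep '[{"xyz":[-0.04,0.03,0.8],"yaw":0,"grip":0.2},{"xyz":[0,0,0.8],"yaw":0,"grip":0.2},{"xyz":[0,0,0.7],"yaw":0,"grip":0.2},{"xyz":[0,0,0.1],"yaw":0,"grip":0.2},{"xyz":[0,0,0.05],"yaw":0,"grip":0.2},{"xyz":[0,0,0],"yaw":0,"grip":0.2}]'; python3 -m creep '[{"xyz":[0,0,0.1],"yaw":0,"grip":0.2},{"xyz":[0,0,0.05],"yaw":0,"grip":0.2},{"xyz":[0,0,0],"yaw":0,"grip":0.2}]';  python3 - <<'E'
from h import *
go(.477,.2475,.255,18.2); print(arm.read_state()["wrist_torque"].round(2))
E
```

```text
time: 16.92
tool_pos: [0.477, 0.2475, 0.2442]
ee_rot: [[0.311, -0.95, 0.001], [-0.95, -0.311, 0.001], [-0.0, -0.001, -1.0]]
ft_force: [0.3, -0.7, -1.1]
grip_width: 0.063
grasp_force: 66.7
time: 17.3
tool_pos: [0.4771, 0.2474, 0.241]
ee_rot: [[0.311, -0.95, 0.001], [-0.95, -0.311, 0.0], [0.0, -0.001, -1.0]]
ft_force: [1.7, -1.1, -0.5]
grip_width: 0.0633
grasp_force: 66.9
t 17.3 q [ 44.1  19.4 -12.2   0.  -58.4 -26. ] pos [0.4771 0.2474 0.241 ] yang -161.87 F [ 1.65 -1.06 -0.48] w 0.06325712528208392 gf 66.8518853187561
rows now [-0.01  0.   -0.7 ] yaw -0.007 rows after yaw [-0.01  0.   -0.7 ]
[-0.45 -0.68  0.03]
```

The rim is now 3 mm below the neck top with almost no load, so it has entered. I continue down.

```bash
python3 -m creep '[{"xyz":[0,0,0.1],"yaw":0,"grip":0.2},{"xyz":[0,0,0.1],"yaw":0,"grip":0.2},{"xyz":[0,0,0],"yaw":0,"grip":0.2}]';  python3 -m creep '[{"xyz":[0,0,0.1],"yaw":0,"grip":0.2},{"xyz":[0,0,0.1],"yaw":0,"grip":0.2},{"xyz":[0,0,0],"yaw":0,"grip":0.2}]';  python3 - <<'E'
from h import *
go(.477,.2475,.255,18.2); print(arm.read_state()["wrist_torque"].round(2))
E
```

```text
time: 17.68
tool_pos: [0.4771, 0.2474, 0.2367]
ee_rot: [[0.311, -0.95, 0.001], [-0.95, -0.311, 0.0], [0.0, -0.001, -1.0]]
ft_force: [3.9, -2.3, -0.1]
grip_width: 0.0632
grasp_force: 66.8
time: 18.05
tool_pos: [0.477, 0.2476, 0.233]
ee_rot: [[0.311, -0.95, 0.001], [-0.95, -0.311, 0.001], [-0.0, -0.001, -1.0]]
ft_force: [2.1, -0.3, 3.6]
grip_width: 0.0632
grasp_force: 67.5
t 18.05 q [ 44.1  19.9 -12.8   0.  -57.3 -26. ] pos [0.477  0.2476 0.233 ] yang -161.87 F [ 2.14 -0.31  3.57] w 0.06320274277064394 gf 67.45122045278549
rows now [ 0.01 -0.   -1.1 ] yaw -0.007 rows after yaw [ 0.01 -0.   -1.1 ]
[-0.26 -0.75  0.03]
```

```bash
python3 -m creep '[{"xyz":[0,0,0.1],"yaw":0,"grip":0.2},{"xyz":[0,0,0.1],"yaw":0,"grip":0.2},{"xyz":[0,0,0],"yaw":0,"grip":0.2}]';  python3 -m creep '[{"xyz":[0,0,0.1],"yaw":0,"grip":0.2},{"xyz":[0,0,0.1],"yaw":0,"grip":0.2},{"xyz":[0,0,0],"yaw":0,"grip":0.2}]'; python3 - <<'E'
from h import *
go(.477,.2475,.2243,18.2); print(arm.read_state()["wrist_torque"].round(2))
E
```

```text
time: 18.42
tool_pos: [0.477, 0.2476, 0.2286]
ee_rot: [[0.311, -0.95, 0.001], [-0.95, -0.311, 0.001], [-0.0, -0.001, -1.0]]
ft_force: [3.6, 0.4, 1.7]
grip_width: 0.0628
grasp_force: 67.1
time: 18.8
tool_pos: [0.477, 0.2477, 0.2244]
ee_rot: [[0.311, -0.95, 0.001], [-0.95, -0.311, 0.001], [-0.001, -0.001, -1.0]]
ft_force: [6.0, 1.7, -1.4]
grip_width: 0.0625
grasp_force: 66.7
t 18.8 q [ 44.1  20.4 -13.4  -0.  -56.1 -26. ] pos [0.477  0.2477 0.2244] yang -161.88 F [ 5.99  1.73 -1.4 ] w 0.06246257533871526 gf 66.6616290807724
rows now [0.01 0.   0.  ] yaw -0.008 rows after yaw [0.01 0.   0.  ]
[ 0.62 -1.96  0.2 ]
```

The vertical force dropped, which suggests the catches snapped. I press a little more to confirm the cover is home.

```bash
python3 -m creep '[{"xyz":[0,0,0.05],"yaw":0,"grip":0.2},{"xyz":[0,0,0.05],"yaw":0,"grip":0.2},{"xyz":[0,0,0],"yaw":0,"grip":0.2}]'; python3 - <<'E'
from h import *
go(.477,.2475,.2243,18.2); print(arm.read_state()["wrist_torque"].round(2))
V={n:arm.snapshot(n) for n in("top","side")}
b=V["side"]["image"]; cv2.imwrite("pics/home.png",cv2.resize(b[225:335,230:360],None,fx=5.5,fy=5.5,interpolation=cv2.INTER_CUBIC))
E
```

```text
time: 19.18
tool_pos: [0.4769, 0.2477, 0.2242]
ee_rot: [[0.311, -0.95, 0.001], [-0.95, -0.311, 0.001], [-0.0, -0.002, -1.0]]
ft_force: [1.0, 0.8, 12.4]
grip_width: 0.0628
grasp_force: 68.4
t 19.175 q [ 44.2  20.4 -13.5   0.  -56.  -26. ] pos [0.4769 0.2477 0.2242] yang -161.86 F [ 0.99  0.8  12.36] w 0.06284369338955677 gf 68.36570531129837
rows now [ 0.01 -0.   -0.  ] yaw -0.006 rows after yaw [ 0.01 -0.   -0.  ]
[0.11 0.27 0.07]
```

View pics/home.png

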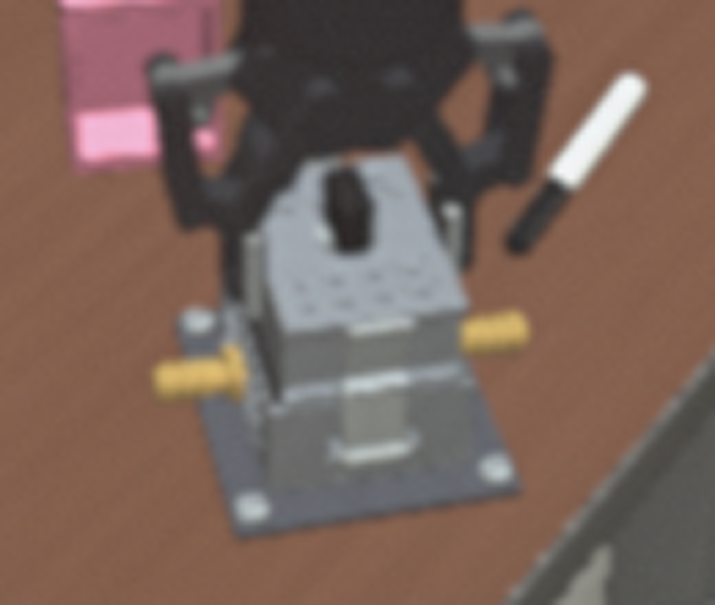

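The view shows the cover seated on the shoulder, with the near catch at (375,380) upright over its lip. The 12 N stop at exactly the home height also fits. I press once more, unload, open and retreat.

```bash
python3 -m creep '[{"xyz":[0,0,0.12],"yaw":0,"grip":0.2},{"xyz":[0,0,0],"yaw":0,"grip":0.2}]'; python3 -m creep '[{"xyz":[0,0,-0.2],"yaw":0,"grip":0.2},{"xyz":[0,0,0],"yaw":0,"grip":1},{"xyz":[0,0,0],"yaw":0,"grip":1},{"xyz":[0,0,0],"yaw":0,"grip":1},{"xyz":[0,0,0],"yaw":0,"grip":1},{"xyz":[0,0,-0.5],"yaw":0,"grip":1},{"xyz":[0,0,-1],"yaw":0,"grip":1},{"xyz":[0,0,-1],"yaw":0,"grip":1},{"xyz":[0,0,-1],"yaw":0,"grip":1},{"xyz":[0,0,-1],"yaw":0,"grip":1},{"xyz":[0,0,-1],"yaw":0,"grip":1},{"xyz":[0,0,-1],"yaw":0,"grip":1}]'; python3 -m creep '[{"xyz":[1,0,-1],"yaw":0,"grip":1},{"xyz":[1,0,0],"yaw":0,"grip":1},{"xyz":[1,0,0],"yaw":0,"grip":1},{"xyz":[1,0,0],"yaw":0,"grip":1},{"xyz":[1,0,0],"yaw":0,"grip":1},{"xyz":[1,0,0],"yaw":0,"grip":1},{"xyz":[1,0,0],"yaw":0,"grip":1},{"xyz":[1,0,0],"yaw":0,"grip":1},{"xyz":[1,0,0],"yaw":0,"grip":1},{"xyz":[1,0,0],"yaw":0,"grip":1},{"xyz":[1,0,0],"yaw":0,"grip":1},{"xyz":[0,0,0],"yaw":0,"grip":1}]'; python3 - <<'E'
from h import *
V={n:arm.snapshot(n) for n in("top","side")}
a=.318+np.pi/2;x=np.array([0,0,1.]);z=np.array([np.cos(a),np.sin(a),0]);R=np.c_[x,np.cross(z,x),z]
out=[]
for n,(u,v) in(("top",(198,230)),("side",(293,282))):
    h=42;k=390/(2*h);im=cv2.resize(V[n]["image"][v-h:v+h,u-h:u+h],(390,390),interpolation=cv2.INTER_CUBIC)
    for P in PARTS[1:]:
        q=(proj(V[n],P@R.T+[.477,.2475,.045])-[u-h,v-h]+.5)*k-.5
        cv2.polylines(im,[cv2.convexHull(q.astype(np.float32)).astype(np.int32)],True,(0,255,0),1)
    out.append(im)
cv2.imwrite("pics/final.png",np.hstack(out))
E
```

```text
time: 19.52
tool_pos: [0.4767, 0.2477, 0.2242]
ee_rot: [[0.312, -0.95, 0.002], [-0.95, -0.312, 0.001], [-0.0, -0.002, -1.0]]
ft_force: [-7.2, -1.5, 29.8]
grip_width: 0.0633
grasp_force: 70.4
time: 21.02
tool_pos: [0.4766, 0.2472, 0.3558]
ee_rot: [[0.311, -0.95, 0.001], [-0.95, -0.311, 0.0], [-0.0, -0.001, -1.0]]
ft_force: [-0.3, 0.1, -0.3]
grip_width: 0.0853
grasp_force: 0.0
time: 22.52
tool_pos: [0.5453, 0.0366, 0.3735]
ee_rot: [[0.309, -0.951, -0.001], [-0.951, -0.309, -0.001], [0.0, 0.002, -1.0]]
ft_force: [-0.1, 0.8, 0.1]
grip_width: 0.0853
grasp_force: 0.0
```

View pics/final.png

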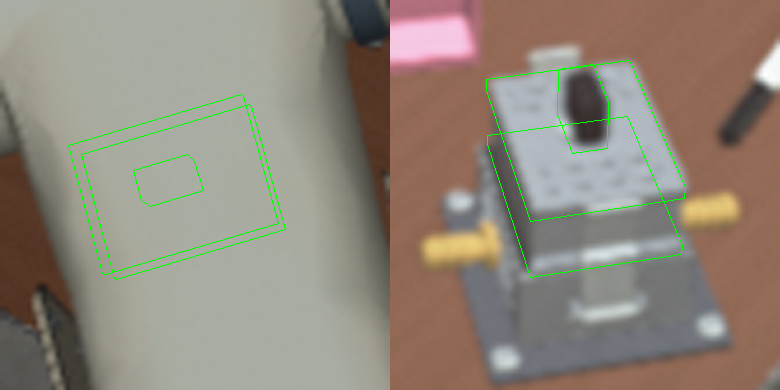

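The view shows the cover level on the box, with the same small side-camera offset that the empty box had. One numeric height check using that offset, then I hand in.

```bash
python3 - <<'E'
from h import *
from scipy.ndimage import map_coordinates
s=arm.snapshot("side");g=cv2.GaussianBlur(cv2.cvtColor(s["image"],cv2.COLOR_BGR2GRAY),(0,0),.8).astype(float)
G=np.hypot(cv2.Sobel(g,-1,1,0)/8,cv2.Sobel(g,-1,0,1)/8)
a=.316+np.pi/2;x=np.array([0,0,1.]);z=np.array([np.cos(a),np.sin(a),0]);R=np.c_[x,np.cross(z,x),z]
t=np.linspace(-.95,.95,60)[:,None]
# top plate's outline
P=np.vstack([np.c_[0*t+.036,0*t+i*.032,t*.043] for i in(-1,1)]+[np.c_[0*t+.036,t*.032,0*t+i*.043] for i in(-1,1)])
f=lambda p:-np.minimum(map_coordinates(G,(proj(s,P@R.T+[p[0],p[1],p[2]])).T[::-1],order=1),25).mean()
for h in(.042,.045,.048,.051,.055,.058): print(h,[round(f([.4776+dx,.2409,h]),1) for dx in(-.002,0,.002)], minimize(lambda q:f([q[0],q[1],h]),[.4776,.2409],method="Nelder-Mead",options=dict(initial_simplex=[[.4776,.2409],[.4806,.2409],[.4776,.2439]])).x.round(4))
st=arm.read_state();print(st["time"],st["dq"].round(2))
E
```

```text
0.042 [np.float64(-14.6), np.float64(-15.2), np.float64(-12.6)] [0.4757 0.2451]
0.045 [np.float64(-10.5), np.float64(-13.1), np.float64(-12.2)] [0.4756 0.2487]
0.048 [np.float64(-7.6), np.float64(-11.1), np.float64(-11.9)] [0.4754 0.2523]
0.051 [np.float64(-6.1), np.float64(-9.7), np.float64(-12.1)] [0.4802 0.2408]
0.055 [np.float64(-4.6), np.float64(-6.9), np.float64(-10.0)] [0.4798 0.2463]
0.058 [np.float64(-2.9), np.float64(-4.3), np.float64(-7.2)] [0.4795 0.2503]
22.675 [ 0.67 -0.2   0.09  0.03 -0.08 -0.04]
```

The height fits the low, seated position and rules out 10 mm too high. The arm is clear, so I hand in.

```bash
python3 -m creep '[{"xyz":[0,0,0],"yaw":0,"grip":1},{"xyz":[0,0,0],"yaw":0,"grip":1}]' && python3 -c "
from workcell import arm
print(arm.job_done())"
```

```text
time: 22.92
tool_pos: [0.5451, 0.0387, 0.3743]
ee_rot: [[0.312, -0.95, 0.0], [-0.95, -0.312, 0.0], [-0.0, -0.0, -1.0]]
ft_force: [-0.6, -0.2, -0.1]
grip_width: 0.0858
grasp_force: 0.0
the job is handed in; nothing more can be done
None
```

I stood the cover mouth down on the bench and let go, then re-gripped it and pressed it home on the filter box; the job was handed in at about 23 s, but no verdict came back, and the catches were judged only from the hard stop at home height (30 N) and one side view of the near catch.

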